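# Hand a sample jar in through the one-way gate

## Task

Hand in the small green sample jar with the blue lid: set it down upright on the open white apron in front of the orange one-way gate, then push it along the lane through the sprung gate (not over it), far enough into the green-marked bay that the gate springs fully shut behind it. Keep the jar upright and leave the amber jar with the black lid where it stands.

Things in the scene. Friction and masses are not known exactly. Their poses are not given: they have to be found in the camera images.
- green_jar: The small green sample jar with a ribbed blue lid, to be handed in: 47 mm body diameter (lid 48 mm), 58 mm tall, lid from 46 mm up, about 0.17 kg, loose, standing on the worktop. Origin at the centre of its underside, z up.
- amber_jar: The larger amber sample jar with a black lid, a bystander: 52 mm body diameter (lid 54 mm), 65 mm tall, loose, standing on the worktop. Origin at the centre of its underside, z up.
- lane: Fixed hand-in lane, origin on the worktop at mid gate line, +x the passing direction, z up (mm): white floor 6 thick, x -130..160, y +-50, bare apron x < -60; aluminium guides 36 high funnel from y +-48 at x -58 to walls with faces y +-33 from x -28 to the end stop, face x 150; 56 high hinge post at y 44 and closing stop at y -43 by the gate; green bay x 45..145. Open above.
- gate (a joint): Orange gate leaf, 61 mm wide, 11 to 50 mm above the worktop, hinged upright at lane x 0, y +34 mm. 0 rad = shut across the lane; positive = open toward lane +x, at most 1.5; it cannot swing toward -x. A weak spring (0.3 N at mid leaf, 1.5 N when open) shuts it once its swing is clear: jar centre beyond lane x +80 mm (+126 against the end stop).
Not all that is in view belongs to the job. What is shaped like the green_jar but turquoise is not meant.

How it is judged:
On the way, in this order (a step that is already met when the one before it is completed fails the run):
1. the green jar stands upright on the lane's floor in front of the shut gate (x of green_jar in the frame of lane between -0.13 and -0.02 m and y of green_jar in the frame of lane between -0.045 and 0.045 m and z of green_jar in the frame of lane below 0.012 m and angle between green_jar's own z axis and vertical below 0.15 rad and value of joint gate below 0.1 rad), for 0.2 s.
2. the green jar passes the gate line on the lane's floor with the gate swung open before it (x of green_jar in the frame of lane between -0.015 and 0.09 m and y of green_jar in the frame of lane between -0.04 and 0.04 m and z of green_jar in the frame of lane below 0.018 m and value of joint gate above 0.4 rad), for 0.05 s.
At the end, for the whole second after the job is handed in: The green jar stands at rest and upright (within 8 degrees) on the lane's floor in the bay behind the gate (its centre 70 to 140 mm past the gate line), and the gate is shut (within 0.1 rad) (x of green_jar in the frame of lane between 0.07 and 0.14 m and y of green_jar in the frame of lane between -0.02 and 0.02 m and z of green_jar in the frame of lane below 0.012 m and angle between green_jar's own z axis and vertical below 0.15 rad and linear speed of green_jar below 0.02 m/s and value of joint gate below 0.1 rad); the robot touches nothing.
It fails at once if the green jar is tipped over (more than 35 degrees) (angle between green_jar's own z axis and vertical above 0.6 rad).
It fails at once if the amber jar is moved more than 20 mm (distance of amber_jar from where it was at the start of the episode above 0.02 m).
It also fails if it takes over 48 s, if anything falls off the work surface, if the arm or the gripper's body presses on something with over 40 N, if the wrist force passes 120 N, or if a joint passes its speed limit or range.

## Robot

A 7-joint arm with a two-finger parallel gripper is mounted at the origin on a cart in front of the work surface, level with it; the furniture and walls round the work are solid. World frame = base frame: x ahead of the robot, y to its left, z up, the work surface at z = 0. Lengths are in m, angles in rad, forces in N, time in s.
With the tool pointing down it reaches from about 0.375 to 0.925 m from the base axis. Payload 3.1 kg.
Tool frame: the origin (TCP) lies on the centre line of the jaws, within the pads' length; the fingertips stand 14 mm ahead of it and the grasp point (between the pads) lies 5 mm behind it; z points along the fingers, y is the line along which they close (so a half turn about z gives the same grasp; the last joint's range is limited). The gripper opens to 85 mm and grips with 20 to 120 N. Pads are 22 mm wide; open, the fingers measure 114 mm over their backs; the gripper's body (76 mm by 85 mm) begins 54 mm behind the grasp point. The pads swing forward as they close: fully open they stand 13 mm farther back than shut.
Start: joints at [-1.21, 0.383, 0.044, 1.598, -0.018, 1.161, -0.05], TCP at [0.288, 0.583, 0.215] pointing down, gripper open.
Joint ranges: [-2.61, 2.61], [-0.41, 2.15], [-1.48, 1.57], [0, 2.5], [-1.57, 4.71], [0.05, 1.97], [-2.85, 2.85]. Speed limits (rad/s): [2.79, 2.79, 3.14, 3.14, 3.14, 3.14, 3.14].

## Interface

Orientations are given as a rotation vector (axis times angle).
In Python, from plant import monitor, vision, manip gives the robot as it stands. The module is installed in compiled form; this text tells all that it offers.
- The arm moves only by the tool servo_tool, never from a script. Its argument "commands" is a list of rows, each a list of 3 entries, a list of its own where there are three numbers: the turn, a rotation vector about the world's x, y, z in rad, then the shift along the world's x, y, z in m, then the opening, from -1 (shut) to 1 (fully open). In form: [[[rx, ry, rz], [x, y, z], hand], ...]. A call has 1 to 12 rows; each row shifts and turns the commanded pose from where the row before left it; what a row does not reach is not made up. A row lasts 1/12 s, in which the tool goes at most 41.7 mm and 7.16 degrees, less where a joint would pass 70% of its speed; a pose out of reach is approached as far as the arm can. A call with a gripper value outside its range is refused whole. The fingers move at their own pace and stop on an object; "force" is the grip in N (left out, the last holds). Time passes only in rows, so rows that do not move let the fingers close. It gives the time, the measured TCP pose, the force, the opening and the grip force at its end, in the units of the state.
- monitor.get_obs(): the state, without advancing time (a new reading comes with each control period).
- vision.capture(name): name is "scene" or "top"; returns the picture (480x640x3 uint8, red, green, blue); there is no depth.
- vision.camera_model(name): a dict with "K" (3x3 intrinsics, pixels), "extrinsics" (4x4, takes a point from camera to world coordinates). Camera axes: x right, y down, z forward; pixel columns grow to the right and rows downward; lengths in m; the calibration is good to about 2 mm. A picture is of the moment at which its call begins. camera_model takes no time and is no camera call.
- manip.hand_in(): hands the job in; it is judged then, once.
Trained networks look in the newest picture that a camera, given by its name, has taken for a name from the list of things; names that differ only in an ending like _2 or _b are one class to them, and where a whole thing is asked for, a point or a joint stands for the part that bears it (a point fixed in the world has none). Each returns a list of dicts, best first, with "confidence" (0 to 1); they miss things now and then, are a little off and sometimes report something else, mostly with a low value. They report only what shows in the picture. A call takes as long as a camera call. They do not tell look-alikes from the thing itself.
- vision.masks_of(label, camera): "region" (480x640 bool, what is visible of it) and "rect" ([centre column, centre row, width, height] in pixels, round what is visible of it).
The state is a dict: "t": time; "joint_positions": joint angles; "dq": joint speeds; "joint_efforts": joint torques, N m; "tool_pos": TCP position; "orientation": TCP orientation; "contact_force": force on the tool from outside, world axes, zero at the start; "torque": the same for the moment, N m; "gripper_width": opening from 0.0 (shut) to 1.0 (fully open); "gripper_force": force on a finger pad.
Only numpy, scipy, OpenCV 4.12 (cv2) and the standard library are available. Lean on these libraries where they do the work, as an engineer would, in place of code of your own. Each camera call takes 0.05 s, during which the arm holds its last target. There are 200 camera calls.

## Working session

There is one attempt and no reset: what is moved stays moved. The work goes in short steps, Python scripts to look and compute and a tool call to move; the robot and the scene stay as the last step left them, time stands still between calls to the robot, and variables do not carry over. Pictures are saved under pics/ and viewed, at most 10 in all, crops included, and the job is handed in when it is done.

Besides the shell and the picture viewer there is one more tool, called after "Emit:" in YAML: its name, and indented under it one key for each argument. servo_tool: Moves the arm, as the interface text tells. Its arguments: {"type":"object","properties":{"commands":{"type":"array","items":{"type":"array"}},"force":{"type":"number"}},"required":["commands"]}

```bash
mkdir -p pics
python3 - <<'E'
from plant import monitor, vision
import cv2,numpy as np
o=monitor.get_obs(); print({k:np.round(o[k],3).tolist() for k in('t','tool_pos','orientation','gripper_width')})
for c in('scene','top'):
    im=vision.capture(c); cv2.imwrite(f'pics/{c}0.png',im[:,:,::-1]); m=vision.camera_model(c); print(c,np.round(m['K'],1).tolist(),np.round(m['extrinsics'],3).tolist())
    for l in('green_jar','amber_jar','lane','gate'):
        print(c,l,[(round(d['confidence'],2),np.round(d['rect']).tolist()) for d in vision.masks_of(l,c)])
E
```

```text
{'t': 0.0, 'tool_pos': [0.287, 0.582, 0.213], 'orientation': [-0.714, -3.059, 0.004], 'gripper_width': 0.999}
scene [[576.5, 0.0, 328.4], [0.0, 576.5, 232.0], [0.0, 0.0, 1.0]] [[0.829, -0.413, 0.377, 0.115], [-0.559, -0.612, 0.559, -0.725], [-0.0, -0.674, -0.738, 0.788], [0.0, 0.0, 0.0, 1.0]]
scene green_jar [(0.95, [355.0, 320.0, 37.0, 44.0]), (0.61, [428.0, 321.0, 34.0, 45.0])]
scene amber_jar [(0.61, [334.0, 267.0, 33.0, 47.0])]
scene lane [(0.81, [262.0, 174.0, 132.0, 102.0])]
scene gate [(0.77, [261.0, 167.0, 31.0, 22.0])]
top [[456.6, 0.0, 323.4], [0.0, 456.6, 234.6], [0.0, 0.0, 1.0]] [[0.03, -0.989, 0.144, 0.372], [-1.0, -0.03, 0.003, -0.169], [0.001, -0.144, -0.99, 0.897], [0.0, 0.0, 0.0, 1.0]]
top green_jar [(0.83, [445.0, 224.0, 34.0, 26.0]), (0.61, [410.0, 271.0, 30.0, 23.0])]
top amber_jar [(0.78, [356.0, 252.0, 31.0, 26.0])]
top lane [(0.57, [196.0, 240.0, 162.0, 75.0])]
top gate [(0.67, [202.0, 237.0, 12.0, 37.0])]
```

View pics/scene0.png

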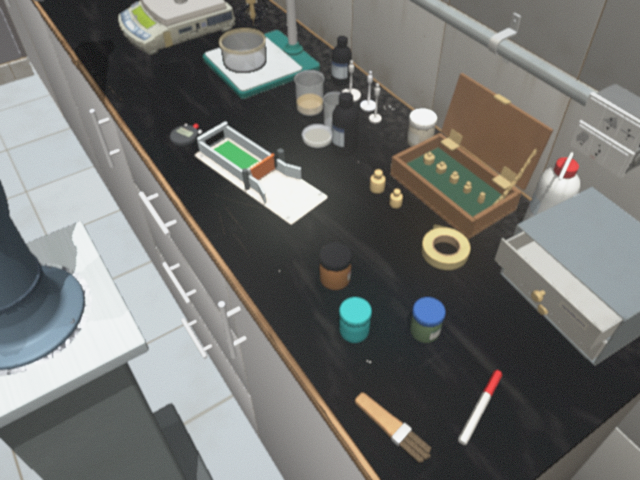

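View pics/top0.png

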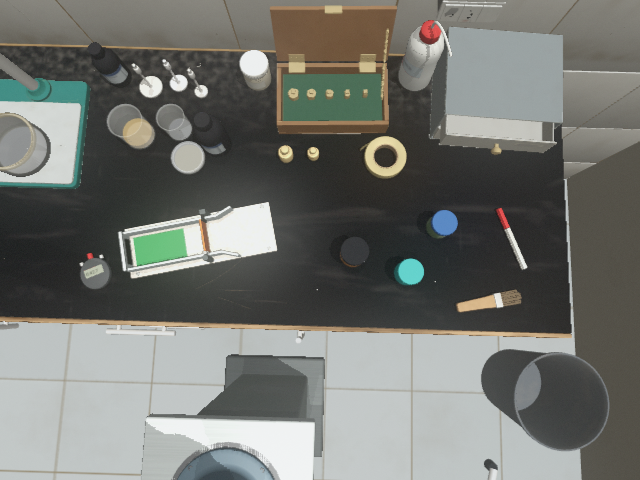

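In the pictures, the blue-lidded green jar is at scene (428,320) and top (445,224). It could be confused with the turquoise jar at scene (355,320) and top (410,271), or the amber/black one at scene (334,267) and top (354,252). I choose the blue-lidded one. Next come a close crop and the lane fit.

Run:
```python
import cv2,numpy as np
t=cv2.imread('pics/top0.png');s=cv2.imread('pics/scene0.png')
a=cv2.resize(t[190:285,110:290],None,fx=4,fy=4,interpolation=cv2.INTER_CUBIC)
b=cv2.resize(s[285:350,330:450],None,fx=3,fy=3,interpolation=cv2.INTER_CUBIC)
c=np.zeros((580,720,3),np.uint8);c[:380]=a;c[380:575,:360]=b
d=cv2.resize(t[200:290,390:510],None,fx=2,fy=2);c[385:565,400:640]=d
cv2.imwrite('pics/crop.png',c)
```

```text
(no output)
```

View pics/crop.png

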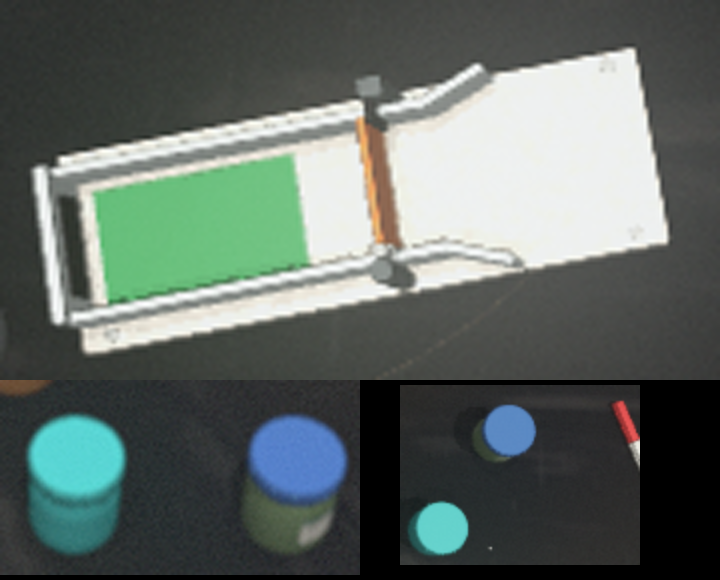

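The crop confirms blue lid on a green body at right, and turquoise at left. The lane's apron corners are at top (268.8,202) and (277,250.5), and its far corners at (124.5,229.5) and (131.3,278.5). Passing direction is image left.

```bash
cat > h.py <<'E'
import cv2,numpy as np
from plant import vision,monitor
from scipy.optimize import least_squares
M={c:vision.camera_model(c) for c in('scene','top')}
def proj(c,P):
    E=np.linalg.inv(M[c]['extrinsics']);p=(E[:3,:3]@np.atleast_2d(P).T).T+E[:3,3];q=p@M[c]['K'].T
    return q[:,:2]/q[:,2:]
def ray(c,uv,z):
    E=M[c]['extrinsics'];d=E[:3,:3]@np.linalg.solve(M[c]['K'],[uv[0],uv[1],1]);o=E[:3,3]
    return o+d*(z-o[2])/d[2]
def blue(c,im,rect,r=30):
    x,y=map(int,rect[:2]);h=cv2.cvtColor(im,cv2.COLOR_RGB2HSV)
    m=cv2.inRange(h,(103,110,60),(125,255,255));k=np.zeros_like(m);k[max(y-r,0):y+r,max(x-r,0):x+r]=1;m=m*k
    n,l,st,ce=cv2.connectedComponentsWithStats((m>0).astype(np.uint8))
    i=1+np.argmax(st[1:,4]);return l==i,ce[i],st[i]
def lidfit(c,mask,h=.058,zb=.0):
    # lid cylinder silhouette vs. mask outline bounding box
    a=np.linspace(0,2*np.pi,60);ys,xs=np.where(mask);bb=np.array([xs.min(),xs.max()+1,ys.min(),ys.max()+1])-.5
    def f(p):
        P=np.concatenate([np.c_[p[0]+.024*np.cos(a),p[1]+.024*np.sin(a),0*a+zb+z] for z in(.046,.058)])
        q=proj(c,P);return np.array([q[:,0].min(),q[:,0].max(),q[:,1].min(),q[:,1].max()])-bb
    s=least_squares(f,ray(c,(xs.mean(),ys.mean()),zb+.055)[:2]);return s.x,s.fun
E
python3 - <<'E'
from h import *
L=np.array([[-130,-50,6],[-130,50,6],[160,50,6],[160,-50,6]])/1e3
U=np.array([[268.75,202],[277,250.5],[131.25,278.5],[124.5,229.5]])
def W(p,L):
    c,s=np.cos(p[2]),np.sin(p[2]);return np.c_[p[0]+c*L[:,0]-s*L[:,1],p[1]+s*L[:,0]+c*L[:,1],L[:,2]]
s=least_squares(lambda p:(proj('top',W(p,L))-U).ravel(),[.38,.08,1.7]);print('lane',s.x.round(4),s.fun.round(1))
print('scene corners',proj('scene',W(s.x,L)).round(0).tolist())
G=np.array([[45,0,6],[0,34,50],[0,-27,50],[-58,-48,36]])/1e3;print('top green edge, gate ends',proj('top',W(s.x,G)).round(1).tolist())
for c,r in(('scene',(428,316)),('top',(445,224))):
    im=cv2.imread(f'pics/{c}0.png')[:,:,::-1].copy();m,ce,st=blue(c,im,r);x,f=lidfit(c,m);print(c,ce.round(1),st,x.round(4),f.round(1))
print('amber',ray('top',(355,251),.06).round(3),ray('scene',(334,255),.065).round(3),'turq',ray('top',(410,271),.056).round(3))
E
```

```text
lane [0.4877 0.0603 1.7924] [ 0.1 -0.3  0.7  0.2 -0.4  0.5 -0.3 -0.4]
scene corners [[328.0, 197.0], [291.0, 224.0], [194.0, 155.0], [231.0, 133.0]]
top green edge, gate ends [[185.6, 242.7], [205.2, 252.9], [200.2, 221.3], [230.3, 206.3]]
scene [428.6 310.9] [412 296  34  30 789] [ 0.5271 -0.3888] [ 0.8 -0.8 -0.2  0.2]
top [444.  222.4] [431 210  27  26 556] [ 0.525 -0.392] [-0.1  0.1 -0.1  0.1]
amber [ 0.465 -0.226  0.06 ] [ 0.463 -0.225  0.065] turq [ 0.432 -0.328  0.056]
```

Lane origin is (0.488, 0.060) with yaw 1.792. The green jar is at about (0.526, -0.390). Both views agree with the sizes and the reach. I'll transfer and turn -0.892 rad, so the jaws close across the lane.

Emit:
servo_tool:
  commands:
    - [[0, 0, -0.0744], [0.008, -0.0324, 0], 1]
    - [[0, 0, -0.0744], [0.008, -0.0324, 0], 1]
    - [[0, 0, -0.0744], [0.008, -0.0324, 0], 1]
    - [[0, 0, -0.0744], [0.008, -0.0324, 0], 1]
    - [[0, 0, -0.0744], [0.008, -0.0324, 0], 1]
    - [[0, 0, -0.0744], [0.008, -0.0324, 0], 1]
    - [[0, 0, -0.0744], [0.008, -0.0324, 0], 1]
    - [[0, 0, -0.0744], [0.008, -0.0324, 0], 1]
    - [[0, 0, -0.0744], [0.008, -0.0324, 0], 1]
    - [[0, 0, -0.0744], [0.008, -0.0324, 0], 1]
    - [[0, 0, -0.0744], [0.008, -0.0324, 0], 1]
    - [[0, 0, -0.0744], [0.008, -0.0324, 0], 1]
  force: 30

```text
t: 1.5
tool_pos: [0.3841, 0.1924, 0.2152]
orientation: [-1.969, -2.448, -0.002]
contact_force: [1.1, -0.8, 0.4]
gripper_width: 0.997
gripper_force: 0.0
```

Emit:
servo_tool:
  commands:
    - [[0, 0, 0], [0.008, -0.0324, 0], 1]
    - [[0, 0, 0], [0.008, -0.0324, 0], 1]
    - [[0, 0, 0], [0.008, -0.0324, 0], 1]
    - [[0, 0, 0], [0.008, -0.0324, 0], 1]
    - [[0, 0, 0], [0.008, -0.0324, 0], 1]
    - [[0, 0, 0], [0.008, -0.0324, 0], 1]
    - [[0, 0, 0], [0.008, -0.0324, 0], 1]
    - [[0, 0, 0], [0.008, -0.0324, 0], 1]
    - [[0, 0, 0], [0.008, -0.0324, 0], 1]
    - [[0, 0, 0], [0.008, -0.0324, 0], 1]
    - [[0, 0, 0], [0.008, -0.0324, 0], 1]
    - [[0, 0, 0], [0.008, -0.0324, 0], 1]

```text
t: 2.5
tool_pos: [0.4803, -0.1962, 0.2154]
orientation: [1.964, 2.451, 0.002]
contact_force: [0.6, 0.3, -0.8]
gripper_width: 1.004
gripper_force: 0.0
```

Emit:
servo_tool:
  commands:
    - [[0, 0, 0], [0.008, -0.0324, 0], 1]
    - [[0, 0, 0], [0.008, -0.0324, 0], 1]
    - [[0, 0, 0], [0.008, -0.0324, 0], 1]
    - [[0, 0, 0], [0.008, -0.0324, 0], 1]
    - [[0, 0, 0], [0.008, -0.0324, 0], 1]
    - [[0, 0, 0], [0.007, -0.03, 0], 1]
    - [[0, 0, 0], [0, 0, 0], 1]
    - [[0, 0, 0], [0, 0, 0], 1]

```text
t: 3.17
tool_pos: [0.5258, -0.3894, 0.2147]
orientation: [1.97, 2.447, -0.003]
contact_force: [-0.3, 0.7, 0.8]
gripper_width: 0.997
gripper_force: 0.0
```

Emit:
servo_tool:
  commands:
    - [[0, 0, 0], [0, 0, -0.025], 1]
    - [[0, 0, 0], [0, 0, -0.025], 1]
    - [[0, 0, 0], [0, 0, -0.025], 1]
    - [[0, 0, 0], [0, 0, -0.025], 1]
    - [[0, 0, 0], [0, 0, -0.025], 1]
    - [[0, 0, 0], [0, 0, -0.025], 1]
    - [[0, 0, 0], [0, 0, -0.02], 1]
    - [[0, 0, 0], [0, 0, -0.02], 1]
    - [[0, 0, 0], [0, 0, 0], 1]

```text
t: 3.92
tool_pos: [0.5249, -0.3815, 0.0204]
orientation: [-1.956, -2.447, -0.002]
contact_force: [-0.1, 1.4, -0.3]
gripper_width: 1.003
gripper_force: 0.0
```

Emit:
servo_tool:
  commands:
    - [[0, 0, 0], [0, 0, 0], -0.2]
    - [[0, 0, 0], [0, 0, 0], -0.2]
    - [[0, 0, 0], [0, 0, 0], -0.2]
    - [[0, 0, 0], [0, 0, 0], -0.2]
    - [[0, 0, 0], [0, 0, 0], -0.2]
    - [[0, 0, 0], [0, 0, 0], -0.2]
    - [[0, 0, 0], [0, 0, 0], -0.2]
    - [[0, 0, 0], [0, 0, 0], -0.2]

```text
t: 4.58
tool_pos: [0.5283, -0.3878, 0.0272]
orientation: [1.963, 2.449, 0.001]
contact_force: [-0.7, 1.2, 6.9]
gripper_width: 0.55
gripper_force: 31.6
```

Emit:
servo_tool:
  commands:
    - [[0, 0, 0], [0, 0, 0.01], -0.2]
    - [[0, 0, 0], [0, 0, 0.02], -0.2]
    - [[0, 0, 0], [0, 0, 0.03], -0.2]
    - [[0, 0, 0], [0, 0, 0.03], -0.2]
    - [[0, 0, 0], [0, 0, 0.03], -0.2]
    - [[0, 0, 0], [0, 0, 0.01], -0.2]
    - [[0, 0, 0], [-0.001, 0.015, 0], -0.2]
    - [[0, 0, 0], [-0.001, 0.027, 0], -0.2]
    - [[0, 0, 0], [-0.002, 0.035, 0], -0.2]
    - [[0, 0, 0], [-0.002, 0.035, 0], -0.2]
    - [[0, 0, 0], [-0.002, 0.035, 0], -0.2]
    - [[0, 0, 0], [-0.002, 0.035, 0], -0.2]

```text
t: 5.58
tool_pos: [0.5156, -0.2029, 0.154]
orientation: [-1.965, -2.449, 0.001]
contact_force: [0.5, -0.1, -1.9]
gripper_width: 0.552
gripper_force: 31.4
```

Emit:
servo_tool:
  commands:
    - [[0, 0, 0], [-0.002, 0.035, 0], -0.2]
    - [[0, 0, 0], [-0.002, 0.035, 0], -0.2]
    - [[0, 0, 0], [-0.002, 0.035, 0], -0.2]
    - [[0, 0, 0], [-0.002, 0.035, 0], -0.2]
    - [[0, 0, 0], [-0.001, 0.02, 0], -0.2]
    - [[0, 0, 0], [-0.001, 0.015, 0], -0.2]
    - [[0, 0, 0], [0, 0, 0], -0.2]
    - [[0, 0, 0], [0, 0, 0], -0.2]

```text
t: 6.25
tool_pos: [0.5062, -0.0293, 0.1544]
orientation: [-1.962, -2.453, 0.001]
contact_force: [-0.0, 0.4, -1.6]
gripper_width: 0.546
gripper_force: 31.4
```

Run:
```python
from h import *
p=np.mean([(vision.capture('top'),monitor.get_obs()['tool_pos'])[1] for _ in range(3)],0);print(p.round(4))
im=vision.capture('scene');t=vision.capture('top')
u=proj('scene',p)[0].astype(int);v=proj('top',p)[0].astype(int);print(u,v)
def cr(i,c):
    x,y=c;return cv2.resize(i[max(y-90,0):y+90,max(x-60,0):x+60],(400,600))
cv2.imwrite('pics/held.png',np.hstack([cr(im,u),cr(t,v)])[:,:,::-1])
```

```text
[ 0.5065 -0.0315  0.1547]
[292 140] [242 216]
```

View pics/held.png

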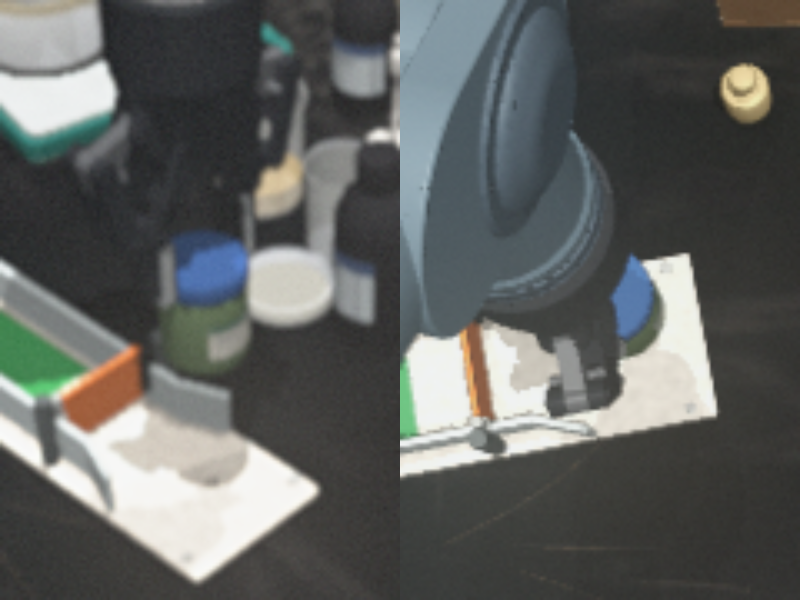

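The jar is held upright, with its lid at scene crop (210,270), clear of the worktop over the apron in front of the shut gate. Now lowering.

Emit:
servo_tool:
  commands:
    - [[0, 0, 0], [0, 0, -0.02], -0.2]
    - [[0, 0, 0], [0, 0, -0.025], -0.2]
    - [[0, 0, 0], [0, 0, -0.025], -0.2]
    - [[0, 0, 0], [0, 0, -0.02], -0.2]
    - [[0, 0, 0], [0, 0, -0.015], -0.2]
    - [[0, 0, 0], [0, 0, -0.01], -0.2]
    - [[0, 0, 0], [0, 0, -0.006], -0.2]
    - [[0, 0, 0], [0, 0, 0], -0.2]
    - [[0, 0, 0], [0, 0, 0], -0.2]

```text
t: 7.25
tool_pos: [0.5077, -0.0305, 0.0343]
orientation: [1.965, 2.449, 0.001]
contact_force: [-0.6, 0.5, -0.5]
gripper_width: 0.552
gripper_force: 31.8
```

Emit:
servo_tool:
  commands:
    - [[0, 0, 0], [0, 0, -0.001], -0.2]
    - [[0, 0, 0], [0, 0, -0.001], -0.2]
    - [[0, 0, 0], [0, 0, 0], -0.2]

```text
t: 7.5
tool_pos: [0.5078, -0.03, 0.0327]
orientation: [1.965, 2.45, 0.002]
contact_force: [-0.6, -0.3, 2.5]
gripper_width: 0.545
gripper_force: 32.0
```

Touching down (+2.5 N). I'll release and retreat upward.

Emit:
servo_tool:
  commands:
    - [[0, 0, 0], [0, 0, 0], 0.3]
    - [[0, 0, 0], [0, 0, 0], 0.5]
    - [[0, 0, 0], [0, 0, 0], 1]
    - [[0, 0, 0], [0, 0, 0], 1]
    - [[0, 0, 0], [0, 0, 0], 1]
    - [[0, 0, 0], [0, 0, 0], 1]
    - [[0, 0, 0], [0, 0, 0.02], 1]
    - [[0, 0, 0], [0, 0, 0.03], 1]
    - [[0, 0, 0], [0, 0, 0.03], 1]
    - [[0, 0, 0], [0, 0, 0.03], 1]
    - [[0, 0, 0], [0, 0, 0], 1]

```text
t: 8.42
tool_pos: [0.5117, -0.0304, 0.1474]
orientation: [1.961, 2.445, 0.013]
contact_force: [1.4, -0.5, 0.2]
gripper_width: 0.999
gripper_force: 0.0
```

Emit:
servo_tool:
  commands:
    - [[0, 0, 0], [0.006, -0.024, 0], 0]
    - [[0, 0, 0], [0.006, -0.024, 0], -0.5]
    - [[0, 0, 0], [0.006, -0.024, 0], -0.6]
    - [[0, 0, 0], [0.004, -0.018, 0], -0.6]
    - [[0, 0, 0], [0, 0, 0], -0.6]
    - [[0, 0, 0], [0, 0, 0], -0.6]

```text
t: 8.92
tool_pos: [0.5284, -0.1212, 0.1416]
orientation: [-1.969, -2.448, 0.001]
contact_force: [-0.7, 0.2, -0.0]
gripper_width: 0.202
gripper_force: 0.0
```

```bash
cat >> h.py <<'E'
LP=(.4877,.0603,1.7924)
def tolane(x,y):
    c,s=np.cos(LP[2]),np.sin(LP[2]);d=(x-LP[0],y-LP[1]);return np.round([c*d[0]+s*d[1],-s*d[0]+c*d[1]],4)
def look(n,save=False):
    for c in('scene','top'):
        im=vision.capture(c);x0=(215,280) if 0 else None
        b=proj(c,[LP[0],LP[1],.04])[0]
        m,ce,st=blue(c,im,b,95)
        if st[4]<200 or st[4]>1500: print(c,'lid odd',ce,st)
        else:
            x,f=lidfit(c,m,zb=.006);print(c,'lid',ce.round(0),x.round(4),'lane',tolane(*x),f.round(1))
        if save: 
            u,v=b.astype(int);cv2.imwrite(f'pics/{n}_{c}.png',cv2.resize(im[max(v-90,0):v+90,max(u-120,0):u+120],(400,300))[:,:,::-1])
    o=monitor.get_obs();print('tcp',np.round(o['tool_pos'],4),'lane',tolane(*o['tool_pos'][:2]),round(float(o['gripper_width']),2))
    if save: cv2.imwrite(f'pics/{n}.png',np.hstack([cv2.imread(f'pics/{n}_{c}.png') for c in('scene','top')]))
E
python3 -c "from h import *; look('placed',True)"
```

```text
scene lid [296. 181.] [ 0.5093 -0.0323] lane [-0.0951 -0.0007] [-0.5  0.5 -1.2  1.1]
top lid odd [260.65432099 231.67901235] [254 223  12  16  81]
tcp [ 0.5284 -0.1186  0.1413] lane [-0.1835 -0.0004] 0.2
```

View pics/placed.png

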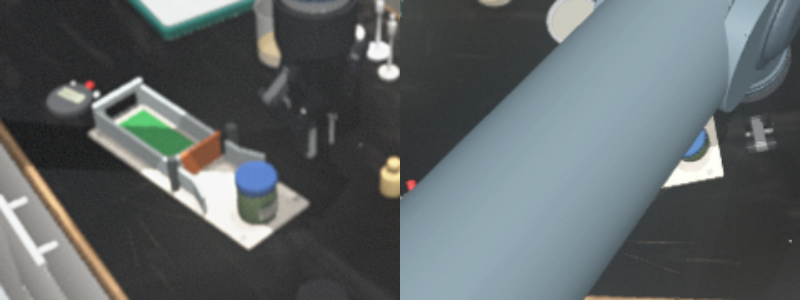

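The jar stands upright on the apron at lane (-95, -1) mm, with the gate shut. I'll lower the nearly closed fingers behind it, tips leading slightly.

Emit:
servo_tool:
  commands:
    - [[0.039, 0.009, 0], [0, 0, -0.02], -0.6]
    - [[0, 0, 0], [0, 0, -0.025], -0.6]
    - [[0, 0, 0], [0, 0, -0.025], -0.6]
    - [[0, 0, 0], [0, 0, -0.02], -0.6]
    - [[0, 0, 0], [0, 0, -0.02], -0.6]
    - [[0, 0, 0], [0, 0, 0], -0.6]
    - [[0, 0, 0], [-0.004, 0.02, 0], -0.6]
    - [[0, 0, 0], [-0.004, 0.015, 0], -0.6]
    - [[0, 0, 0], [-0.002, 0.01, 0], -0.6]
    - [[0, 0, 0], [0, 0, 0], -0.6]

```text
t: 9.85
tool_pos: [0.5189, -0.0707, 0.0322]
orientation: [-1.937, -2.43, -0.041]
contact_force: [-1.0, 1.0, -0.1]
gripper_width: 0.202
gripper_force: 0.0
```

```bash
python3 -c "from h import *; look('a')"
```

```text
scene lid odd [287.55555556 184.875     ] [283 178  11  13  72]
top lid odd [252.30833333 234.275     ] [244 229  19  10 120]
tcp [ 0.5195 -0.0741  0.0326] lane [-0.1381 -0.0015] 0.2
```

Emit:
servo_tool:
  commands:
    - [[0, 0, 0], [-0.0018, 0.0078, 0], -0.6]
    - [[0, 0, 0], [-0.0018, 0.0078, 0], -0.6]
    - [[0, 0, 0], [-0.0018, 0.0078, 0], -0.6]
    - [[0, 0, 0], [-0.0018, 0.0078, 0], -0.6]
    - [[0, 0, 0], [-0.0018, 0.0078, 0], -0.6]
    - [[0, 0, 0], [-0.0018, 0.0078, 0], -0.6]
    - [[0, 0, 0], [-0.0018, 0.0078, 0], -0.6]
    - [[0, 0, 0], [-0.0018, 0.0078, 0], -0.6]
    - [[0, 0, 0], [0, 0, 0], -0.6]

```text
t: 10.7
tool_pos: [0.5037, -0.0095, 0.0315]
orientation: [-1.94, -2.428, -0.039]
contact_force: [0.3, 0.9, -0.2]
gripper_width: 0.198
gripper_force: 0.0
```

```bash
python3 -c "from h import *; look('b',True)"
```

```text
scene lid odd [265.65384615 170.65384615] [262 165   9  11  52]
top lid odd [219.18181818 239.86363636] [212 235  16  10  88]
tcp [ 0.504  -0.0113  0.0316] lane [-0.0735 -0.0001] 0.2
```

View pics/b.png

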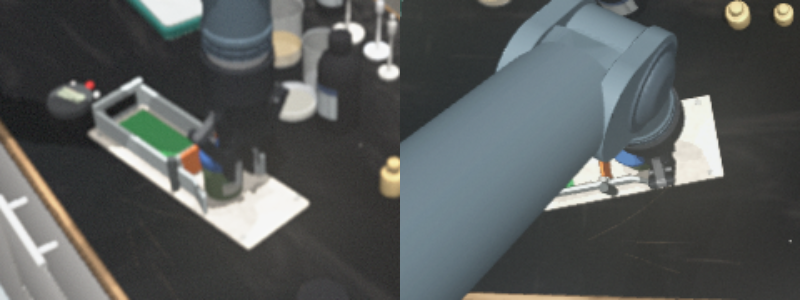

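The jar is upright in the funnel at the gate (scene crop (215,175)), with the fingers behind it. I'll push on through.

Emit:
servo_tool:
  commands:
    - [[0, 0, 0], [-0.0018, 0.0078, 0], -0.6]
    - [[0, 0, 0], [-0.0018, 0.0078, 0], -0.6]
    - [[0, 0, 0], [-0.0018, 0.0078, 0], -0.6]
    - [[0, 0, 0], [-0.0018, 0.0078, 0], -0.6]
    - [[0, 0, 0], [-0.0018, 0.0078, 0], -0.6]
    - [[0, 0, 0], [-0.0018, 0.0078, 0], -0.6]
    - [[0, 0, 0], [-0.0018, 0.0078, 0], -0.6]
    - [[0, 0, 0], [-0.0018, 0.0078, 0], -0.6]
    - [[0, 0, 0], [-0.0018, 0.0078, 0], -0.6]
    - [[0, 0, 0], [-0.0018, 0.0078, 0], -0.6]

```text
t: 11.63
tool_pos: [0.486, 0.0672, 0.0318]
orientation: [-1.944, -2.426, -0.039]
contact_force: [2.2, -2.0, 0.8]
gripper_width: 0.207
gripper_force: 1.1
```

```bash
python3 -c "from h import *; look('c',True)"
```

```text
scene lid odd [239.08196721 153.13114754] [235 147  11  12  61]
top lid odd [174.35897436 249.76923077] [168 247  13   6  39]
tcp [0.485  0.0686 0.0314] lane [0.0087 0.0008] 0.2
```

View pics/c.png

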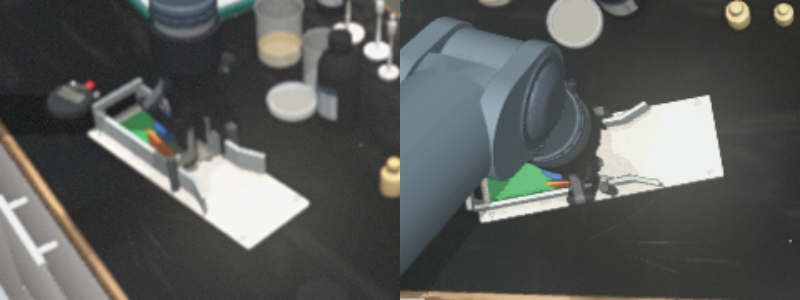

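The gate is open beside the jar, and the jar is upright in the lane. I'll push 64 mm more, then lift straight out.

Emit:
servo_tool:
  commands:
    - [[0, 0, 0], [-0.0018, 0.0078, 0], -0.6]
    - [[0, 0, 0], [-0.0018, 0.0078, 0], -0.6]
    - [[0, 0, 0], [-0.0018, 0.0078, 0], -0.6]
    - [[0, 0, 0], [-0.0018, 0.0078, 0], -0.6]
    - [[0, 0, 0], [-0.0018, 0.0078, 0], -0.6]
    - [[0, 0, 0], [-0.0018, 0.0078, 0], -0.6]
    - [[0, 0, 0], [-0.0013, 0.0058, 0], -0.6]
    - [[0, 0, 0], [-0.001, 0.004, 0], -0.6]
    - [[0, 0, 0], [-0.001, 0.004, 0], -0.6]
    - [[0, 0, 0], [-0.0005, 0.002, 0], -0.6]
    - [[0, 0, 0], [0, 0, 0], -0.6]

```text
t: 12.65
tool_pos: [0.4716, 0.1288, 0.0318]
orientation: [-1.944, -2.427, -0.039]
contact_force: [1.7, 0.0, 0.1]
gripper_width: 0.2
gripper_force: 0.6
```

Emit:
servo_tool:
  commands:
    - [[0, 0, 0], [0.001, -0.003, 0], -0.6]
    - [[0, 0, 0], [0, 0, 0.008], -0.6]
    - [[0, 0, 0], [0, 0, 0.012], -0.6]
    - [[0, 0, 0], [0, 0, 0.02], -0.6]
    - [[0, 0, 0], [0, 0, 0.025], -0.6]
    - [[0, 0, 0], [0, 0, 0.03], -0.6]
    - [[0, 0, 0], [0, 0, 0.03], -0.6]
    - [[0, 0, 0], [0, -0.035, 0], -0.6]
    - [[0, 0, 0], [0, -0.04, 0], -0.6]
    - [[0, 0, 0], [0, -0.04, 0], -0.6]
    - [[0, 0, 0], [0, -0.04, 0], -0.6]
    - [[0, 0, 0], [0, -0.04, 0], -0.6]

```text
t: 13.65
tool_pos: [0.4723, -0.0716, 0.1581]
orientation: [-1.945, -2.426, -0.042]
contact_force: [0.8, -0.1, 0.1]
gripper_width: 0.203
gripper_force: 0.0
```

Emit:
servo_tool:
  commands:
    - [[0, 0, 0], [0, -0.04, 0], -0.6]
    - [[0, 0, 0], [0, -0.04, 0], -0.6]
    - [[0, 0, 0], [0, -0.04, 0], -0.6]
    - [[0, 0, 0], [0, -0.03, 0], -0.6]
    - [[0, 0, 0], [0, 0, 0], -0.6]

```text
t: 14.07
tool_pos: [0.4707, -0.2292, 0.159]
orientation: [-1.964, -2.418, -0.033]
contact_force: [-1.0, -1.0, -0.5]
gripper_width: 0.199
gripper_force: 0.0
```

```bash
python3 -c "from h import *; look('d',True)
print([(round(d['confidence'],2),np.round(d['rect']).tolist()) for d in vision.masks_of('amber_jar','scene')])"
```

```text
scene lid [226. 136.] [0.4617 0.1631] lane [0.106  0.0028] [ 0.2 -0.2 -0.3  0.3]
top lid [146. 247.] [0.4624 0.1598] lane [0.1026 0.0028] [-1.2  1.2 -0.3  0.3]
tcp [ 0.4719 -0.2219  0.1578] lane [-0.2719  0.0775] 0.2
[(0.89, [335.0, 270.0, 33.0, 47.0])]
```

View pics/d.png

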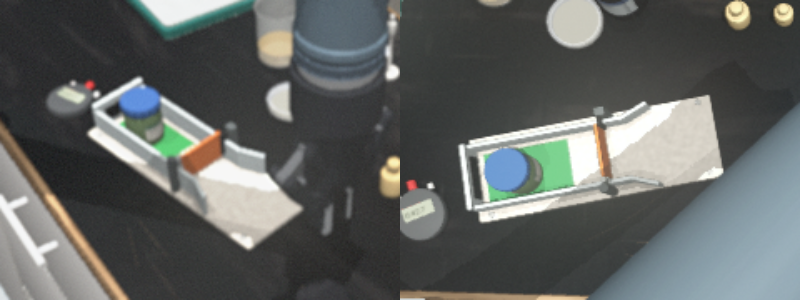

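The jar stands upright in the bay at lane x≈104, y≈3 mm. The gate is shut behind it and the gripper is clear, so I'm handing in.

```bash
python3 -c "from plant import manip; print(manip.hand_in())"
```

```text
the job is handed in; nothing more can be done
None
```

I handed in the job (no verdict came back): the green jar stands upright in the bay about 104 mm past the gate line, the gate has sprung shut behind it, and the amber jar was left alone.

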